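# Seat the keyed collar on a jeweller's holder and hold it home

## Task

Lift the upturned green tumbler off the holder's spindle and stand it, still mouth down, well on the round cork coaster. Then grip the knurled brass collar on the spindle, turn it until its hidden keyway drops over the cross pin, push it down against the spring plate fully home to the stop, and finish while still holding it pushed home with the fingers on it: do not let go. Leave the other things on the bench where they are.

Things in the scene. Friction and masses are not known exactly. Their poses are not given: they have to be found in the camera images.
- tumbler: translucent green plastic tumbler, mouth down over the spindle as a dust cover; straight-sided, outside diameter 66 mm, inside 60, height 95, about 120 g. Origin: centre of the rim (its lowest plane), z up. At the start the rim stands on the holder's base, 22 above the bench, around collar and spindle; it must rise 65 to clear the spindle.
- coaster: round cork coaster fixed to the bench, diameter 100, 6 thick. Origin: centre of its underside on the bench.
- holder: dark steel base 100 x 100 mm, 22 high, bolted to the bench. Origin: centre of its underside, on the spindle's axis, z up. A hidden horizontal cross pin, 6 thick and 40 long, goes through the spindle inside the collar, its top 50 above the bench; its direction is unknown and differs each time. The spring plate surrounds the spindle's foot.
- spindle_top (a point): centre of the top of the upright steel spindle, diameter 24 mm, 82 mm above the bench
- collar: knurled brass collar loose on the spindle: diameter 52 mm, height 36, bore 27, about 0.28 kg. Origin: centre of its underside, z up. Two keyways half a turn apart inside, 13 wide, open downward, lie along its own +x and -x, hidden by a skirt. They drop over the pin's two ends when x is within about 0.1 rad of the pin's direction: at most half a turn either way finds it.
- collar_top (a point): centre of the collar's top, 36 mm above its origin. The underside starts 40 mm above the bench, resting on the pin. With the keyways over the pin it sinks freely by 6 to the spring plate (underside at 34), then 6 more against the spring to the stop (underside at 28 = home). Let go, the spring lifts it again
- spring_plate (a joint): travel in m of the aluminium spring plate, a ring of diameter 54 round the spindle's foot: 0 up (its top 34 above the bench), 0.006 pressed down to the stop. The spring needs 6 N to begin to move and about 11 N at the stop (the collar's weight helps by about 3 N).
- tin: bystander: small round open green tin, diameter 54, 16 high. Origin: centre of its underside.
- pliers: bystander: pliers with yellow grips lying flat, about 125 long, 13 high. Origin: under the pivot.
- tweezers: bystander: steel tweezers lying flat, 148 long, 8 high. Origin: under the middle.
- hammer: bystander: small hammer lying flat, 220 long. Origin: its underside.
- brush_pot: bystander: green tumbler, mouth up, diameter 66, 85 high, with two brushes in it that reach to about 160. Origin: centre of its underside.

How it is judged:
On the way, in this order (a step that is already met when the one before it is completed fails the run):
1. the tumbler stands mouth down on the coaster, released (horizontal distance between tumbler and coaster below 0.02 m and z of tumbler in the frame of coaster between 0.002 and 0.01 m and angle between tumbler's own z axis and vertical below 0.1 rad and contact force between tumbler and the fingers below 0.1 N), for 0.3 s.
2. the collar's keyway has dropped over the pin (z of collar in the frame of holder below 0.036 m and horizontal distance between collar and holder below 0.004 m), for 0.1 s.
At the end, for the whole second after the job is handed in: Collar over the pin on the spindle (within 4 mm of its axis, tilt < 0.08 rad), held by the fingers (> 1 N), underside < 30.5 mm above the bench, spring plate pressed > 4.5 mm, at rest. Tumbler released, mouth down on the coaster (centres within 20 mm, tilt < 0.1 rad) (all of step 1 and value of joint spring_plate above 0.0045 m and z of collar in the frame of holder below 0.0305 m and horizontal distance between collar and holder below 0.004 m and angle between collar's own z axis and vertical below 0.08 rad and contact force between collar and the fingers above 1 N and linear speed of collar below 0.02 m/s); the arm keeps its last pose, push and grip.
It fails at once if another thing on the bench was moved by more than 30 mm (distance of any of tin, pliers, tweezers, hammer, brush_pot from where it was at the start of the episode above 0.03 m).
It also fails if it takes over 67 s, if anything falls off the work surface, if the arm or the gripper's body presses on something with over 40 N, if the wrist force passes 120 N, or if a joint passes its speed limit or range.

## Robot

A 6-joint arm with a two-finger parallel gripper is mounted at the origin on the work surface. World frame = base frame: x ahead of the robot, y to its left, z up, the work surface at z = 0. Lengths are in m, angles in rad, forces in N, time in s.
With the tool pointing down it reaches from about 0.325 to 0.9 m from the base axis. Payload 6.1 kg.
Tool frame: the origin (TCP) lies at the very end of the fingers, on their centre line; the grasp point (between the pads) lies 19 mm behind it; z points along the fingers, y is the line along which they close (so a half turn about z gives the same grasp; the last joint's range is limited). The gripper opens to 87 mm and grips with 3 to 60 N. Pads are 19 mm wide; open, the fingers measure 117 mm over their backs; the gripper's body (75 mm by 190 mm) begins 51 mm behind the grasp point.
Start: joints at [1.125, 0.22, 1.526, -0, 1.395, -0.126], TCP at [0.196, 0.593, 0.223] pointing down, gripper open.
Joint ranges: [-2.98, 2.98], [-0.91, 2.08], [0.09, 2.57], [-1.24, 4.39], [0.2, 2.65], [-2.68, 2.68]. Speed limits (rad/s): [2.57, 2.57, 3.01, 3.14, 3.14, 3.14].

## Interface

Orientations are given as a unit quaternion [x, y, z, w].
In Python, from workcell import manip gives the robot as it stands.
- The arm moves only by the shell command python3 -m handwheel 'ROWS'. ROWS is JSON, a list of rows, each an object of numbers: "dx", "dy", "dz": the shift along the tool's x, y, z in units of 50 mm (1.0 is 50 mm); "wx", "wy", "wz": the turn, a rotation vector about the tool's x, y, z in units of 6 degrees (1.0 is 6 degrees); "fingers": the opening, from 0 (shut) to 1 (fully open). In form: [{"dx": .., "dy": .., "dz": .., "wx": .., "wy": .., "wz": .., "fingers": ..}, ...]. A call has 1 to 12 rows; each row shifts and turns the commanded pose from where the row before left it, along the tool's axes as they then stand; what a row does not reach is not made up. A row lasts 1/8 s, in which the tool goes at most 62.5 mm and 10.7 degrees, less where a joint would pass 70% of its speed; a pose out of reach is approached as far as the arm can. A call is refused whole if a number of a shift passes 1 or a number of a turn 1, either way. A call with a gripper value outside its range is refused whole. The fingers move at their own pace and stop on an object; the grip force is fixed at half the most. Time passes only in rows, so rows that do not move let the fingers close. It gives the time, the measured TCP pose, the force, the opening and the grip force at its end, in the units of the state.
- manip.observe(): the state, without advancing time (a new reading comes with each control period).
- manip.grab_frame(name): name is "side" or "top" or "wrist"; returns a dict with "frame" (420x560x3 uint8, red, green, blue), "z_map" (420x560 float32, m along the optical axis (not along the pixel's ray), 0 where there is no reading), "fx", "fy", "cx", "cy" (pixels), "extrinsics" (4x4, takes a point from camera to world coordinates). Camera axes: x right, y down, z forward; pixel columns grow to the right and rows downward; lengths in m; the calibration is good to about 2 mm. A picture is of the moment at which its call begins.
- manip.job_done(): hands the job in; it is judged then, once.
The state is a dict: "t": time; "joint_pos": joint angles; "joint_vel": joint speeds; "effort": joint torques, N m; "ee_pos": TCP position; "eef_rot": TCP orientation; "ft_force": force on the tool from outside, world axes, zero at the start; "ft_torque": the same for the moment, N m; "width": finger opening in m; "gripper_force": force on a finger pad.
Only numpy, scipy, OpenCV 4.12 (cv2) and the standard library are available. Lean on these libraries where they do the work, as an engineer would, in place of code of your own. Each camera call takes 0.05 s, during which the arm holds its last target. There are 200 camera calls.

## Working session

There is one attempt and no reset: what is moved stays moved. The work goes in short steps, Python scripts to look and compute and a shell command to move; the robot and the scene stay as the last step left them, time stands still between calls to the robot, and variables do not carry over. Pictures are saved under pics/ and viewed, at most 10 in all, crops included, and the job is handed in when it is done.

```bash
mkdir -p pics; cat > h.py <<'E'
import numpy as np, cv2
from workcell import manip
def snap(name, fn, crop=None, s=1):
    f=manip.grab_frame(name); im=f["frame"][:,:,::-1]
    np.savez('pics/'+fn+'.npz',**f)
    if crop: x0,y0,x1,y1=crop; im=im[y0:y1,x0:x1]
    cv2.imwrite('pics/'+fn+'.png',cv2.resize(np.ascontiguousarray(im),None,fx=s,fy=s,interpolation=cv2.INTER_CUBIC)); return f
def world(f,u,v,z=None):
    """pixel to world: by depth, or by cutting the ray with plane z"""
    E=f["extrinsics"]; r=np.array([(u-f["cx"])/f["fx"],(v-f["cy"])/f["fy"],1.])
    d=E[:3,:3]@r; o=E[:3,3]
    if z is None: return o+d*f["z_map"][int(v),int(u)]
    return o+d*(z-o[2])/d[2]
E
python3 - <<'E'
from h import *
s=manip.observe(); print(s)
snap("top","top0",s=1.4); snap("side","side0",s=1.4)
E
```

```text
{'t': 0.0, 'joint_pos': array([ 1.12491260e+00,  2.21226044e-01,  1.52760365e+00, -2.41053473e-05,
        1.39467902e+00, -1.26091025e-01]), 'joint_vel': array([ 0.00083637, -0.00233713,  0.00270761,  0.00167659,  0.00065747,
       -0.00118626]), 'effort': array([ 8.64185022e-04, -4.94613075e+01, -3.87381756e+01,  6.98744995e-02,
        5.69091935e-02, -1.83916527e-04]), 'ee_pos': array([0.19622131, 0.59275458, 0.22144125]), 'eef_rot': array([ 1.59213713e-01,  9.87243676e-01, -9.22461481e-04, -2.58881503e-04]), 'ft_force': array([-0.17817467, -0.71258442,  0.15094998]), 'ft_torque': array([-0.02015682,  0.02200992, -0.02743246]), 'gripper_force': 0.0, 'width': 0.08686269721213245}
```

View pics/top0.png

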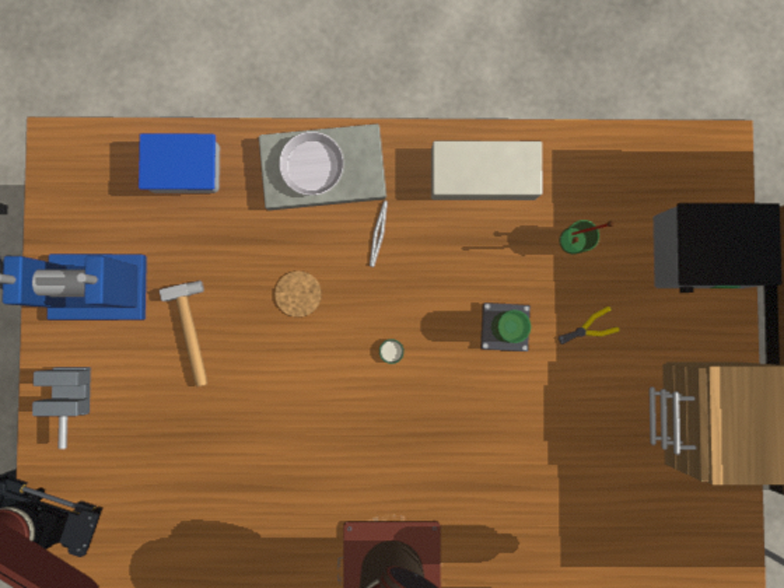

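View pics/side0.png

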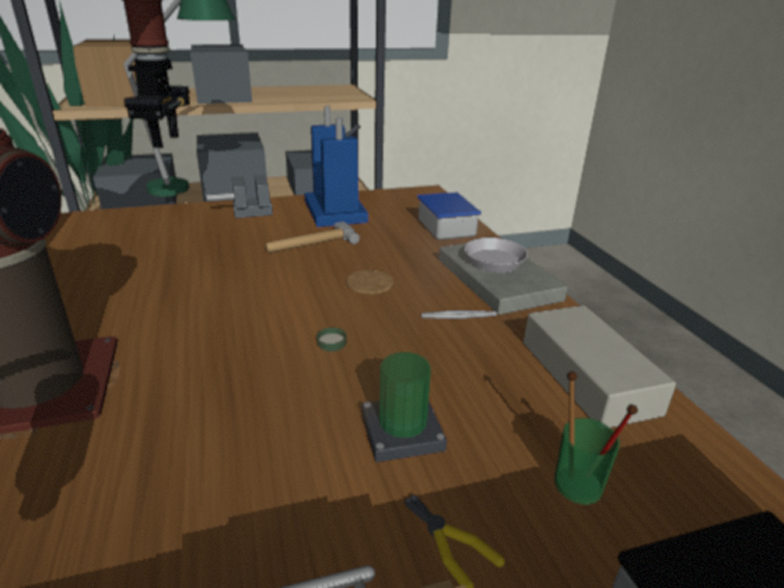

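The top view shows the covered holder at about (506,327), with the tumbler top at (513,327). The coaster is at (298,294), the tin at (390,351), the brush pot at (578,238) and the pliers at (590,326). The side view shows the tumbler upright on the holder at (405,395).

```bash
python3 - <<'E'
from h import *
from scipy.spatial.transform import Rotation as R
f=dict(np.load('pics/top0.npz')); 
v,u=np.mgrid[0:420,0:560]; 
d=f["z_map"]; P=np.stack([(u-f["cx"])/f["fx"]*d,(v-f["cy"])/f["fy"]*d,d],-1)@f["extrinsics"][:3,:3].T+f["extrinsics"][:3,3]
hsv=cv2.cvtColor(f["frame"],cv2.COLOR_RGB2HSV)
def reg(x0,y0,x1,y1):
    m=np.zeros(d.shape,bool); m[int(y0/1.4):int(y1/1.4),int(x0/1.4):int(x1/1.4)]=1; return m
m=reg(470,290,545,365)
t=m&(P[...,2]>.1); q=P[t]
print("tumbler",t.sum(),np.median(q[:,2]),(q[:,:2].max(0)+q[:,:2].min(0))/2,np.ptp(q[:,:2],0))
t=m&(abs(P[...,2]-.022)<.006); q=P[t]
print("holder",t.sum(),cv2.minAreaRect(q[:,:2].astype(np.float32)*1000))
m=reg(260,260,340,330); t=m&(P[...,2]>.003); q=P[t]
print("coaster",t.sum(),cv2.minEnclosingCircle(q[:,:2].astype(np.float32)*1000))
for a in [(298,294),]: print(world(f,a[0]/1.4,a[1]/1.4,.006))
for a in [(487,307),(526,307),(525,349),(486,347)]: print("bolt",world(f,a[0]/1.4,a[1]/1.4,.022))
for n,a,z in [("tumblertop",(513,327),.117),("pot",(576,240),.085),("tin",(390,351),.016),("tweez",(373,264),0)]: print(n,world(f,a[0]/1.4,a[1]/1.4,z))
s=manip.observe(); print(R.from_quat(s['eef_rot']).as_matrix().round(3))
E
```

```text
tumbler 467 0.11548770127367924 [ 0.51721617 -0.12605566] [0.06463413 0.29622105]
holder 519 ((516.2741088867188, -241.79669189453125), (100.67090606689453, 99.74293518066406), 87.18778228759766)
coaster 731 ((580.580322265625, 149.92811584472656), 149.73033142089844)
[0.5857808  0.20202283 0.006     ]
bolt [ 0.55753186 -0.20324569  0.022     ]
bolt [ 0.55760549 -0.28677655  0.022     ]
bolt [ 0.468056   -0.28373689  0.022     ]
bolt [ 0.4722933  -0.20051005  0.022     ]
tumblertop [ 0.51409858 -0.24064022  0.117     ]
pot [ 0.69347206 -0.37837349  0.085     ]
tin [0.46362287 0.00388832 0.016     ]
tweez [0.65151456 0.04068295 0.        ]
[[-0.949  0.314 -0.001]
 [ 0.314  0.949 -0.002]
 [ 0.    -0.002 -1.   ]]
```

```bash
python3 -m handwheel '[{"dx":-0.4,"dy":-0.5},{"dx":-0.75,"dy":-0.92},{"dx":-0.75,"dy":-0.92},{"dx":-0.75,"dy":-0.92},{"dx":-0.75,"dy":-0.92},{"dx":-0.75,"dy":-0.92},{"dx":-0.75,"dy":-0.92},{"dx":-0.75,"dy":-0.92},{"dx":-0.75,"dy":-0.92},{"dx":-0.75,"dy":-0.92},{"dx":-0.4,"dy":-0.5},{}]'
cat > go.py <<'E'
import sys
from h import *
from scipy.spatial.transform import Rotation as R
s=manip.observe(); M=R.from_quat(s['eef_rot']).as_matrix()
print('t',round(s['t'],2),'ee',s['ee_pos'].round(4),'j',s['joint_pos'].round(2),'F',s['ft_force'].round(1),'T',s['ft_torque'].round(2),'w',round(s['width'],4),'gf',round(s['gripper_force'],1))
print('tool z',M[:,2].round(4),'yaw of y deg',np.degrees(np.arctan2(M[1,1],M[0,1])).round(1))
if len(sys.argv)>3:
    t=np.array(eval(','.join(sys.argv[1:4]))); print('units',(M.T@(t-s['ee_pos'])/.05).round(3),'tilt fix units',(M.T@np.cross(M[:,2],[0,0,-1])*180/np.pi/6).round(3))
E
python3 go.py .516 -.242 .2
```

```text
t 0.1 ee [0.1962 0.5928 0.2216] j [ 1.12  0.22  1.53 -0.    1.39 -0.13] F [ 0.6 -0.4  0.2] T [0.02 0.02 0.  ] w 0.0869 gf 0.0
tool z [-7.0e-04 -1.5e-03 -1.0e+00] yaw of y deg 71.7
units [-11.319 -13.839   0.452] tilt fix units [-0.016 -0.002  0.   ]invalid input
```

```bash
python3 -m handwheel --help | head -20; python3 -m handwheel '[{"dx":-0.4,"dy":-0.5,"dz":0,"wx":0,"wy":0,"wz":0,"fingers":1},{"dx":-0.75,"dy":-0.92,"dz":0,"wx":0,"wy":0,"wz":0,"fingers":1}]'; python3 go.py .516 -.242 .2
```

```text
t: 0.35
ee_pos: [0.2284, 0.5075, 0.2218]
eef_rot: [0.158, 0.987, -0.0, -0.0]
ft_force: [1.0, -0.3, -0.1]
width: 0.0871
gripper_force: 0.0
t 0.35 ee [0.2284 0.5075 0.2218] j [ 1.01  0.06  1.71  0.    1.38 -0.25] F [ 1.  -0.3 -0.1] T [-0.01 -0.07 -0.04] w 0.0871 gf 0.0
tool z [-4.e-04 -5.e-04 -1.e+00] yaw of y deg 71.8
units [-10.143 -12.446   0.442] tilt fix units [-0.006 -0.002  0.   ]invalid input: not JSON, or not a number
```

```bash
python3 -m handwheel '[{"dx":-0.75,"dy":-0.92,"dz":0,"wx":0,"wy":0,"wz":0,"fingers":1},{"dx":-0.75,"dy":-0.92,"dz":0,"wx":0,"wy":0,"wz":0,"fingers":1},{"dx":-0.75,"dy":-0.92,"dz":0,"wx":0,"wy":0,"wz":0,"fingers":1},{"dx":-0.75,"dy":-0.92,"dz":0,"wx":0,"wy":0,"wz":0,"fingers":1},{"dx":-0.75,"dy":-0.92,"dz":0,"wx":0,"wy":0,"wz":0,"fingers":1},{"dx":-0.75,"dy":-0.92,"dz":0,"wx":0,"wy":0,"wz":0,"fingers":1},{"dx":-0.75,"dy":-0.92,"dz":0,"wx":0,"wy":0,"wz":0,"fingers":1},{"dx":-0.75,"dy":-0.92,"dz":0,"wx":0,"wy":0,"wz":0,"fingers":1},{"dx":-0.75,"dy":-0.92,"dz":0,"wx":0,"wy":0,"wz":0,"fingers":1},{"dx":-0.75,"dy":-0.92,"dz":0,"wx":0,"wy":0,"wz":0,"fingers":1},{"dx":-0.75,"dy":-0.92,"dz":0,"wx":0,"wy":0,"wz":0,"fingers":1},{"dx":-0.75,"dy":-0.92,"dz":0,"wx":0,"wy":0,"wz":0,"fingers":1}]'>/dev/null; python3 go.py .516 -.242 .2
```

```text
t 1.85 ee [ 0.4826 -0.1596  0.2223] j [-0.47 -0.06  1.83  0.    1.38 -1.73] F [1.2 0.5 0.7] T [-0.   -0.01 -0.09] w 0.0868 gf 0.0
tool z [-1.e-04  3.e-04 -1.e+00] yaw of y deg 71.6
units [-1.153 -1.354  0.445] tilt fix units [ 0.003 -0.002  0.   ]
```

```bash
python3 -m handwheel '[{"dx":-0.65,"dy":-0.8,"dz":0,"wx":0,"wy":0,"wz":0,"fingers":1},{"dx":-0.5,"dy":-0.55,"dz":0,"wx":0,"wy":0,"wz":0,"fingers":1},{"dx":0,"dy":0,"dz":0,"wx":0,"wy":0,"wz":0,"fingers":1},{"dx":0,"dy":0,"dz":0,"wx":0,"wy":0,"wz":0,"fingers":1}]'>/dev/null; python3 go.py .516 -.242 .06; python3 -c '
from h import *
f=snap("wrist","w1",s=1.4); d=f["z_map"]; v,u=np.mgrid[0:420,0:560]
P=np.stack([(u-f["cx"])/f["fx"]*d,(v-f["cy"])/f["fy"]*d,d],-1)@f["extrinsics"][:3,:3].T+f["extrinsics"][:3,3]
q=P[(abs(P[...,2]-.116)<.004)&(d>0)&(np.hypot(P[...,0]-.516,P[...,1]+.242)<.06)]
print(len(q),(q.max(0)+q.min(0))/2,np.ptp(q,0))
q=P[(abs(P[...,2]-.022)<.004)&(d>0)&(np.hypot(P[...,0]-.516,P[...,1]+.242)<.08)]
print(len(q),cv2.minAreaRect(q[:,:2].astype(np.float32)*1000))
'
```

```text
t 2.35 ee [ 0.5152 -0.2391  0.2219] j [-0.57  0.09  1.68  0.    1.38 -1.82] F [ 0.6 -0.4  0.5] T [ 0.01  0.04 -0.04] w 0.0868 gf 0.0
tool z [-0.0013  0.0013 -1.    ] yaw of y deg 71.7
units [-0.038 -0.053  3.237] tilt fix units [ 0.008 -0.016  0.   ]
4944 [ 0.51470824 -0.24383697  0.11583443] [0.06646324 0.06658137 0.00764788]
3455 ((514.6041259765625, -242.96255493164062), (99.97528839111328, 99.71253204345703), 86.87408447265625)
```

View pics/w1.png

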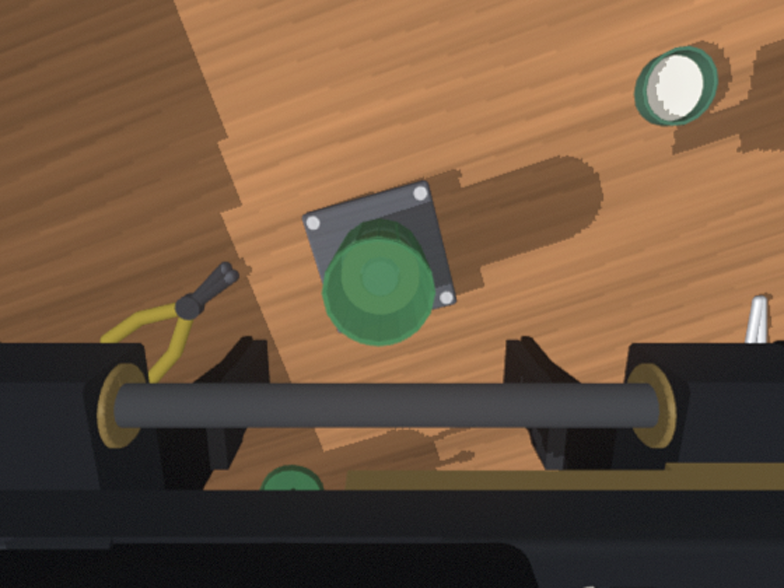

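The wrist view shows the tumbler top at (379,290) between the open fingers, with the holder's bolts visible and nothing in the descent path. By depth the tumbler centre is at about (0.515, -0.243).

```bash
python3 -m handwheel '[{"dx":-0.02,"dy":-0.07,"dz":0.4,"wx":0,"wy":0,"wz":0,"fingers":1},{"dx":0,"dy":0,"dz":0.8,"wx":0,"wy":0,"wz":0,"fingers":1},{"dx":0,"dy":0,"dz":0.8,"wx":0,"wy":0,"wz":0,"fingers":1},{"dx":0,"dy":0,"dz":0.8,"wx":0,"wy":0,"wz":0,"fingers":1},{"dx":0,"dy":0,"dz":0.4,"wx":0,"wy":0,"wz":0,"fingers":1},{"dx":0,"dy":0,"dz":0,"wx":0,"wy":0,"wz":0,"fingers":1},{"dx":0,"dy":0,"dz":0,"wx":0,"wy":0,"wz":0,"fingers":0},{"dx":0,"dy":0,"dz":0,"wx":0,"wy":0,"wz":0,"fingers":0},{"dx":0,"dy":0,"dz":0,"wx":0,"wy":0,"wz":0,"fingers":0},{"dx":0,"dy":0,"dz":0,"wx":0,"wy":0,"wz":0,"fingers":0}]'; python3 go.py .5152 -.243 .15
```

```text
t: 3.65
ee_pos: [0.5165, -0.2441, 0.064]
eef_rot: [0.159, 0.987, -0.001, 0.001]
ft_force: [-1.3, 0.6, 5.6]
width: 0.0661
gripper_force: 30.0
t 3.65 ee [ 0.5165 -0.2441  0.064 ] j [-0.58  0.26  1.8  -0.    1.08 -1.83] F [-1.3  0.6  5.6] T [0.05 0.11 0.01] w 0.0661 gf 30.0
tool z [ 0.0021 -0.0014 -1.    ] yaw of y deg 71.7
units [ 0.028  0.011 -1.72 ] tilt fix units [-0.006  0.023  0.   ]
```

```bash
python3 -m handwheel '[{"dx":0,"dy":0,"dz":-0.4,"wx":0,"wy":0,"wz":0,"fingers":0},{"dx":0,"dy":0,"dz":-0.8,"wx":0,"wy":0,"wz":0,"fingers":0},{"dx":0,"dy":0,"dz":-0.7,"wx":0,"wy":0,"wz":0,"fingers":0},{"dx":0.08,"dy":0.5,"dz":0,"wx":0,"wy":0,"wz":0,"fingers":0},{"dx":0.15,"dy":0.9,"dz":0,"wx":0,"wy":0,"wz":0,"fingers":0},{"dx":0.15,"dy":0.9,"dz":0,"wx":0,"wy":0,"wz":0,"fingers":0},{"dx":0.15,"dy":0.9,"dz":0,"wx":0,"wy":0,"wz":0,"fingers":0},{"dx":0.15,"dy":0.9,"dz":0,"wx":0,"wy":0,"wz":0,"fingers":0},{"dx":0.15,"dy":0.9,"dz":0,"wx":0,"wy":0,"wz":0,"fingers":0},{"dx":0.15,"dy":0.9,"dz":0,"wx":0,"wy":0,"wz":0,"fingers":0},{"dx":0.15,"dy":0.9,"dz":0,"wx":0,"wy":0,"wz":0,"fingers":0},{"dx":0.1,"dy":0.5,"dz":0,"wx":0,"wy":0,"wz":0,"fingers":0}]'; python3 go.py .5858 .202 .15; python3 -c '
from h import *
f=snap("wrist","w2",s=1.4)'
```

```text
t: 5.15
ee_pos: [0.5719, 0.1247, 0.1584]
eef_rot: [0.158, 0.987, 0.0, 0.0]
ft_force: [-0.1, -1.2, -1.4]
width: 0.0665
gripper_force: 30.0
t 5.15 ee [0.5719 0.1247 0.1584] j [ 0.08  0.18  1.7   0.    1.26 -1.17] F [-0.1 -1.2 -1.4] T [ 0.   -0.04  0.01] w 0.0665 gf 30.0
tool z [ 3.e-04  4.e-04 -1.e+00] yaw of y deg 71.8
units [0.219 1.556 0.17 ] tilt fix units [0.005 0.001 0.   ]
```

View pics/w2.png

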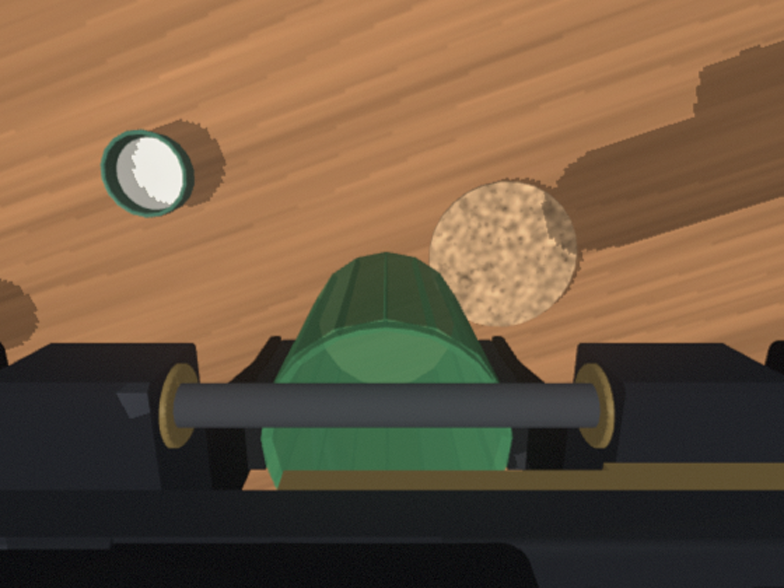

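The tumbler is held between the fingers, and the coaster is visible at (505,252), radius about 73 px.

```bash
python3 -c '
from h import *
f=dict(np.load("pics/w2.npz")); print(world(f,505/1.4,253/1.4,.006))'; python3 -m handwheel '[{"dx":0.12,"dy":0.8,"dz":0,"wx":0,"wy":0,"wz":0,"fingers":0},{"dx":0.1,"dy":0.7,"dz":0.5,"wx":0,"wy":0,"wz":0,"fingers":0},{"dx":0,"dy":0,"dz":0.6,"wx":0,"wy":0,"wz":0,"fingers":0},{"dx":0,"dy":0,"dz":0.3,"wx":0,"wy":0,"wz":0,"fingers":0},{"dx":0,"dy":0,"dz":0,"wx":0,"wy":0,"wz":0,"fingers":0},{"dx":0,"dy":0,"dz":0,"wx":0,"wy":0,"wz":0,"fingers":0}]'; python3 go.py .5858 .202 .048
```

```text
[0.58408115 0.20543067 0.006     ]
t: 5.95
ee_pos: [0.5861, 0.1967, 0.089]
eef_rot: [0.16, 0.987, 0.0, 0.001]
ft_force: [0.9, 0.5, -0.6]
width: 0.0664
gripper_force: 30.0
t 5.95 ee [0.5861 0.1967 0.089 ] j [ 0.2   0.33  1.66 -0.    1.15 -1.05] F [ 0.9  0.5 -0.6] T [-0.   -0.03 -0.06] w 0.0664 gf 30.0
tool z [ 1.9e-03  3.0e-04 -1.0e+00] yaw of y deg 71.6
units [0.04  0.099 0.821] tilt fix units [0.009 0.016 0.   ]
```

```bash
python3 -m handwheel '[{"dx":0.06,"dy":0.13,"dz":0.3,"wx":0,"wy":0,"wz":0,"fingers":0},{"dx":0,"dy":0,"dz":0.3,"wx":0,"wy":0,"wz":0,"fingers":0},{"dx":0,"dy":0,"dz":0.12,"wx":0,"wy":0,"wz":0,"fingers":0},{"dx":0,"dy":0,"dz":0.06,"wx":0,"wy":0,"wz":0,"fingers":0},{"dx":0,"dy":0,"dz":0.03,"wx":0,"wy":0,"wz":0,"fingers":0},{"dx":0,"dy":0,"dz":0,"wx":0,"wy":0,"wz":0,"fingers":0}]'; python3 go.py .585 .204 .048
```

```text
t: 6.7
ee_pos: [0.5844, 0.2042, 0.0481]
eef_rot: [0.159, 0.987, -0.0, -0.0]
ft_force: [-3.7, -0.3, 4.2]
width: 0.0662
gripper_force: 30.0
t 6.7 ee [0.5844 0.2042 0.0481] j [ 0.21  0.38  1.67 -0.    1.09 -1.04] F [-3.7 -0.3  4.2] T [-0.18  0.61 -0.04] w 0.0662 gf 30.0
tool z [-1.e-04 -1.e-04 -1.e+00] yaw of y deg 71.7
units [-0.014  0.     0.003] tilt fix units [-0.001 -0.001  0.   ]
```

```bash
python3 -m handwheel '[{"dx":0,"dy":0,"dz":0,"wx":0,"wy":0,"wz":0,"fingers":1},{"dx":0,"dy":0,"dz":0,"wx":0,"wy":0,"wz":0,"fingers":1},{"dx":0,"dy":0,"dz":0,"wx":0,"wy":0,"wz":0,"fingers":1},{"dx":0,"dy":0,"dz":0,"wx":0,"wy":0,"wz":0,"fingers":1},{"dx":0,"dy":0,"dz":-0.4,"wx":0,"wy":0,"wz":0,"fingers":1},{"dx":0,"dy":0,"dz":-0.8,"wx":0,"wy":0,"wz":0,"fingers":1},{"dx":0,"dy":0,"dz":-0.8,"wx":0,"wy":0,"wz":0,"fingers":1},{"dx":0,"dy":0,"dz":-0.3,"wx":0,"wy":0,"wz":0,"fingers":1},{"dx":0,"dy":0,"dz":0,"wx":0,"wy":0,"wz":0,"fingers":1}]'; python3 go.py .5152 -.243 .16; python3 -c '
from h import *
f=snap("side","s2",crop=(180,120,480,345),s=2.4)
f=manip.grab_frame("top"); d=f["z_map"]; v,u=np.mgrid[0:420,0:560]
P=np.stack([(u-f["cx"])/f["fx"]*d,(v-f["cy"])/f["fy"]*d,d],-1)@f["extrinsics"][:3,:3].T+f["extrinsics"][:3,3]
q=P[(P[...,2]>.06)&(d>0)&(np.hypot(P[...,0]-.5152,P[...,1]+.243)<.03)]
print(len(q),np.median(q,0),(q.max(0)+q.min(0))/2,np.ptp(q,0),np.median(q[q[:,2]>.079],0),np.sum(q[:,2]>.079))
'
```

```text
t: 7.82
ee_pos: [0.5852, 0.2043, 0.1637]
eef_rot: [0.159, 0.987, 0.001, 0.001]
ft_force: [0.1, -0.2, -0.7]
width: 0.0868
gripper_force: 0.0
t 7.83 ee [0.5852 0.2043 0.1637] j [ 0.21  0.25  1.6  -0.    1.28 -1.04] F [ 0.1 -0.2 -0.7] T [-0.   -0.02 -0.06] w 0.0868 gf 0.0
tool z [ 3.e-03  6.e-04 -1.e+00] yaw of y deg 71.7
units [-1.483 -8.933  0.064] tilt fix units [0.014 0.025 0.   ]
268 [ 0.51606421 -0.24050545  0.07480516] [ 0.51611483 -0.24223044  0.07312754] [0.05208489 0.05260568 0.02524292] [ 0.51603609 -0.24025367  0.08134346] 39
```

View pics/s2.png

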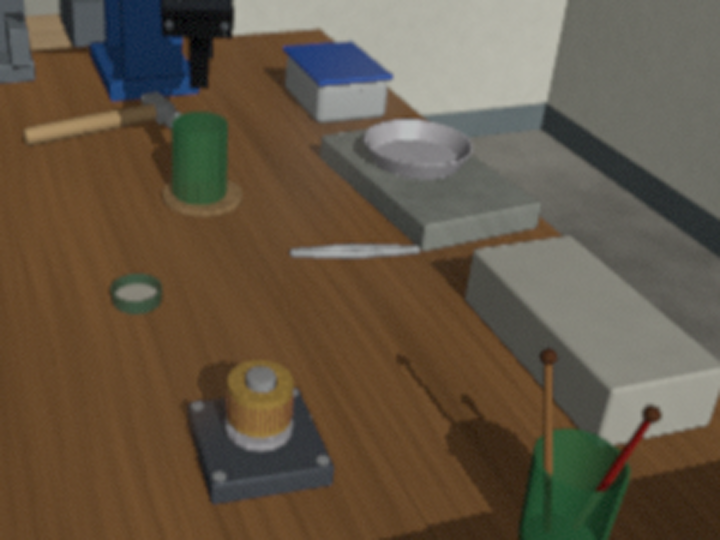

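The tumbler stands upright and centred on the coaster at (200,160). The collar and spindle are uncovered at (261,400), and the bystanders are undisturbed. Now back to the holder.

```bash
python3 -m handwheel '[{"dx":-0.08,"dy":-0.5,"dz":0,"wx":0,"wy":0,"wz":0,"fingers":1},{"dx":-0.15,"dy":-0.9,"dz":0,"wx":0,"wy":0,"wz":0,"fingers":1},{"dx":-0.15,"dy":-0.9,"dz":0,"wx":0,"wy":0,"wz":0,"fingers":1},{"dx":-0.15,"dy":-0.9,"dz":0,"wx":0,"wy":0,"wz":0,"fingers":1},{"dx":-0.15,"dy":-0.9,"dz":0,"wx":0,"wy":0,"wz":0,"fingers":1},{"dx":-0.15,"dy":-0.9,"dz":0,"wx":0,"wy":0,"wz":0,"fingers":1},{"dx":-0.15,"dy":-0.9,"dz":0,"wx":0,"wy":0,"wz":0,"fingers":1},{"dx":-0.15,"dy":-0.9,"dz":0,"wx":0,"wy":0,"wz":0,"fingers":1},{"dx":-0.15,"dy":-0.9,"dz":0,"wx":0,"wy":0,"wz":0,"fingers":1},{"dx":-0.15,"dy":-0.9,"dz":0,"wx":0,"wy":0,"wz":0,"fingers":1},{"dx":-0.05,"dy":-0.33,"dz":0,"wx":0,"wy":0,"wz":0,"fingers":1},{"dx":0,"dy":0,"dz":0,"wx":0,"wy":0,"wz":0,"fingers":1}]'>/dev/null; python3 -m handwheel '[{"dx":0,"dy":0,"dz":0,"wx":0,"wy":0,"wz":0,"fingers":1}]' >/dev/null; python3 go.py .5155 -.243 .047; python3 -c '
from h import *
f=snap("wrist","w3",s=1.4); d=f["z_map"]; v,u=np.mgrid[0:420,0:560]
P=np.stack([(u-f["cx"])/f["fx"]*d,(v-f["cy"])/f["fy"]*d,d],-1)@f["extrinsics"][:3,:3].T+f["extrinsics"][:3,3]
r=np.hypot(P[...,0]-.5155,P[...,1]+.243)
for lo,hi,R in [(.079,.086,.03),(.071,.079,.04),(.018,.026,.08)]:
  q=P[(P[...,2]>lo)&(P[...,2]<hi)&(d>0)&(r<R)]
  print(len(q),(q.max(0)+q.min(0))/2,np.ptp(q,0),cv2.minAreaRect(q[:,:2].astype(np.float32)*1000))
'
```

```text
t 9.55 ee [ 0.5141 -0.2415  0.1612] j [-0.58  0.14  1.74  0.    1.27 -1.83] F [-0.9 -0.9 -0.5] T [-0.02  0.07  0.02] w 0.0869 gf 0.0
tool z [-0.0011  0.0014 -1.    ] yaw of y deg 71.7
units [-0.04  -0.022  2.284] tilt fix units [ 0.009 -0.014  0.   ]
746 [ 0.51455669 -0.24278749  0.08137165] [0.02316391 0.02338268 0.00471051] ((514.4305419921875, -242.79275512695312), (23.036434173583984, 22.856090545654297), 49.84949493408203)
2753 [ 0.51464071 -0.24283309  0.07499126] [0.05230098 0.05206111 0.00796661] ((514.6817626953125, -242.84600830078125), (51.2505989074707, 52.10108184814453), 71.64580535888672)
7253 [ 0.51462153 -0.24295821  0.02137149] [0.10406564 0.10423381 0.00660504] ((514.914306640625, -243.02114868164062), (100.03363037109375, 100.5126724243164), 86.89630889892578)
```

View pics/w3.png

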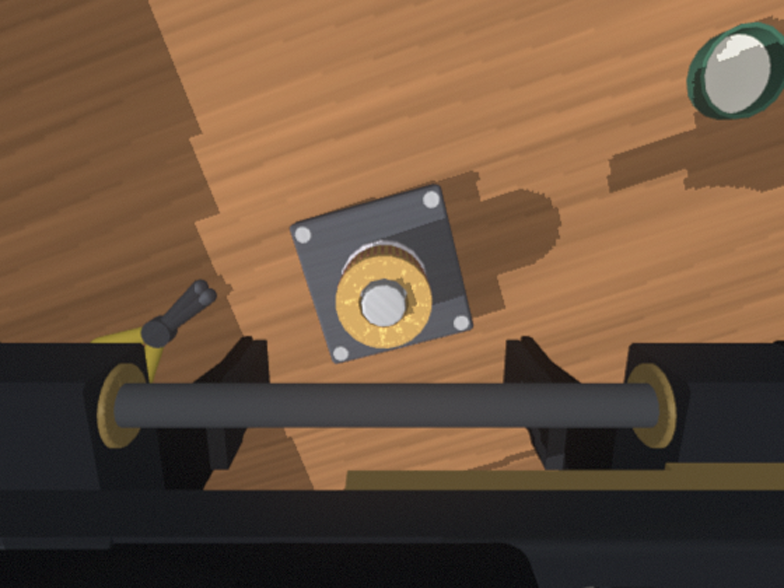

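The wrist view shows the spindle at (384,304) and the collar around it, centred between the fingers and free to descend on.

```bash
python3 -m handwheel '[{"dx":-0.02,"dy":-0.02,"dz":0.4,"wx":0,"wy":0,"wz":0,"fingers":1},{"dx":0,"dy":0,"dz":0.8,"wx":0,"wy":0,"wz":0,"fingers":1},{"dx":0,"dy":0,"dz":0.7,"wx":0,"wy":0,"wz":0,"fingers":1},{"dx":0,"dy":0,"dz":0.38,"wx":0,"wy":0,"wz":0,"fingers":1},{"dx":0,"dy":0,"dz":0,"wx":0,"wy":0,"wz":0,"fingers":1},{"dx":0,"dy":0,"dz":0,"wx":0,"wy":0,"wz":0,"fingers":1},{"dx":0,"dy":0,"dz":0,"wx":0,"wy":0,"wz":0,"fingers":1}]'; python3 go.py .515 -.2428 .047
```

```text
t: 10.48
ee_pos: [0.516, -0.245, 0.0498]
eef_rot: [0.159, 0.987, -0.001, 0.001]
ft_force: [-0.3, 0.1, -0.8]
width: 0.0869
gripper_force: 0.0
t 10.47 ee [ 0.516  -0.245   0.0498] j [-0.58  0.28  1.81 -0.    1.05 -1.83] F [-0.3  0.1 -0.8] T [-0.02 -0.02  0.01] w 0.0869 gf 0.0
tool z [ 0.0025 -0.0017 -1.    ] yaw of y deg 71.7
units [0.033 0.035 0.055] tilt fix units [-0.008  0.028  0.   ]
```

```bash
for i in 1 2 3; do python3 -m handwheel '[{"dx":0,"dy":0,"dz":0,"wx":0,"wy":0,"wz":0,"fingers":1}]' | grep ee_pos;done;  python3 -m handwheel '[{"dx":0.02,"dy":0.02,"dz":0.04,"wx":0,"wy":0.02,"wz":0,"fingers":1},{"dx":0,"dy":0,"dz":0,"wx":0,"wy":0,"wz":0,"fingers":1},{"dx":0,"dy":0,"dz":0,"wx":0,"wy":0,"wz":0,"fingers":0},{"dx":0,"dy":0,"dz":0,"wx":0,"wy":0,"wz":0,"fingers":0},{"dx":0,"dy":0,"dz":0,"wx":0,"wy":0,"wz":0,"fingers":0},{"dx":0,"dy":0,"dz":0,"wx":0,"wy":0,"wz":0,"fingers":0},{"dx":0,"dy":0,"dz":0,"wx":0,"wy":0,"wz":0,"fingers":0}]'; python3 go.py .515 -.2428 .047
```

```text
ee_pos: [0.5156, -0.2447, 0.0492]
ee_pos: [0.5151, -0.2445, 0.0486]
ee_pos: [0.5149, -0.2443, 0.0483]
t: 11.72
ee_pos: [0.5142, -0.243, 0.0461]
eef_rot: [0.159, 0.987, 0.0, -0.001]
ft_force: [0.3, -0.5, -0.5]
width: 0.0516
gripper_force: 30.0
t 11.72 ee [ 0.5142 -0.243   0.0461] j [-0.58  0.28  1.81 -0.    1.05 -1.83] F [ 0.3 -0.5 -0.5] T [ 0.08 -0.04 -0.01] w 0.0516 gf 30.0
tool z [-1.9e-03  7.0e-04 -1.0e+00] yaw of y deg 71.7
units [-0.014  0.008 -0.019] tilt fix units [ 0.    -0.019  0.   ]
```

```bash
python3 -m handwheel '[{"dx":0,"dy":0,"dz":0.03,"wx":0,"wy":0,"wz":0,"fingers":0},{"dx":0,"dy":0,"dz":0,"wx":0,"wy":0,"wz":0,"fingers":0}]' | grep -E "ee_pos|ft"; python3 -m handwheel '[{"dx":0,"dy":0,"dz":0,"wx":0,"wy":0,"wz":0.5,"fingers":0},{"dx":0,"dy":0,"dz":0,"wx":0,"wy":0,"wz":1,"fingers":0},{"dx":0,"dy":0,"dz":0,"wx":0,"wy":0,"wz":1,"fingers":0},{"dx":0,"dy":0,"dz":0,"wx":0,"wy":0,"wz":0.5,"fingers":0}]'>/dev/null; python3 go.py .515 -.2428 .046
```

```text
ee_pos: [0.5144, -0.243, 0.0458]
ft_force: [-4.4, 2.2, 9.3]
t 12.47 ee [ 0.5151 -0.2436  0.0459] j [-0.58  0.28  1.81 -0.    1.05 -1.51] F [-1.1  0.6  6.6] T [0.1  0.14 0.14] w 0.0515 gf 29.9
tool z [-1.e-04 -6.e-04 -1.e+00] yaw of y deg 53.6
units [ 0.011  0.011 -0.003] tilt fix units [-0.006  0.002  0.   ]
```

```bash
python3 -m handwheel '[{"dx":0,"dy":0,"dz":0.02,"wx":0,"wy":0,"wz":0.6,"fingers":0},{"dx":0,"dy":0,"dz":0,"wx":0,"wy":0,"wz":0.6,"fingers":0},{"dx":0,"dy":0,"dz":0,"wx":0,"wy":0,"wz":0.6,"fingers":0},{"dx":0,"dy":0,"dz":0,"wx":0,"wy":0,"wz":0.6,"fingers":0},{"dx":0,"dy":0,"dz":0,"wx":0,"wy":0,"wz":0.6,"fingers":0},{"dx":0,"dy":0,"dz":0,"wx":0,"wy":0,"wz":0.6,"fingers":0}]'>/dev/null; python3 go.py .515 -.2428 .046;  python3 -m handwheel '[{"dx":0,"dy":0,"dz":0,"wx":0,"wy":0,"wz":0.6,"fingers":0},{"dx":0,"dy":0,"dz":0,"wx":0,"wy":0,"wz":0.6,"fingers":0},{"dx":0,"dy":0,"dz":0,"wx":0,"wy":0,"wz":0.6,"fingers":0},{"dx":0,"dy":0,"dz":0,"wx":0,"wy":0,"wz":0.6,"fingers":0}]'>/dev/null; python3 go.py .515 -.2428 .046
```

```text
t 13.22 ee [ 0.5155 -0.2438  0.0458] j [-0.58  0.28  1.81 -0.    1.05 -1.14] F [-3.2  1.2 11. ] T [0.16 0.38 0.14] w 0.0517 gf 29.9
tool z [ 5.0e-04 -1.2e-03 -1.0e+00] yaw of y deg 32.0
units [ 0.023  0.003 -0.005] tilt fix units [-0.002  0.012  0.   ]
t 13.72 ee [ 0.5155 -0.2439  0.0457] j [-0.58  0.28  1.81 -0.    1.05 -0.89] F [-2.4  1.1 11.3] T [0.15 0.35 0.18] w 0.0518 gf 29.9
tool z [ 6.0e-04 -1.2e-03 -1.0e+00] yaw of y deg 17.6
units [ 0.023 -0.003 -0.006] tilt fix units [0.002 0.013 0.   ]
```

```bash
python3 -m handwheel '[{"dx":0,"dy":0,"dz":0,"wx":0,"wy":0,"wz":0.6,"fingers":0},{"dx":0,"dy":0,"dz":0,"wx":0,"wy":0,"wz":0.6,"fingers":0},{"dx":0,"dy":0,"dz":0,"wx":0,"wy":0,"wz":0.6,"fingers":0},{"dx":0,"dy":0,"dz":0,"wx":0,"wy":0,"wz":0.6,"fingers":0},{"dx":0,"dy":0,"dz":0,"wx":0,"wy":0,"wz":0.6,"fingers":0},{"dx":0,"dy":0,"dz":0,"wx":0,"wy":0,"wz":0.6,"fingers":0},{"dx":0,"dy":0,"dz":0,"wx":0,"wy":0,"wz":0.6,"fingers":0},{"dx":0,"dy":0,"dz":0,"wx":0,"wy":0,"wz":0.6,"fingers":0}]'>/dev/null; python3 go.py .515 -.2428 .046
```

```text
t 14.72 ee [ 0.514  -0.2424  0.0429] j [-0.58  0.29  1.81 -0.    1.05 -0.38] F [ 1.4  1.4 -2.7] T [ 0.08 -0.18 -0.  ] w 0.0513 gf 30.0
tool z [-0.0025  0.0016 -1.    ] yaw of y deg -11.2
units [-0.003  0.022 -0.062] tilt fix units [-0.026 -0.01   0.   ]
```

The push force vanished and z fell 3 mm, so the keyway has probably found the pin. I'll lower the collar gently to confirm.

```bash
python3 -m handwheel '[{"dx":0,"dy":0,"dz":0.04,"wx":0,"wy":0,"wz":0,"fingers":0},{"dx":0,"dy":0,"dz":0.03,"wx":0,"wy":0,"wz":0,"fingers":0},{"dx":0,"dy":0,"dz":0,"wx":0,"wy":0,"wz":0,"fingers":0},{"dx":0,"dy":0,"dz":0,"wx":0,"wy":0,"wz":0,"fingers":0}]'>/dev/null; python3 go.py .515 -.2428 .034
```

```text
t 15.22 ee [ 0.5141 -0.2428  0.0402] j [-0.58  0.29  1.81 -0.    1.04 -0.39] F [-2.2  2.2  1.6] T [0.18 0.28 0.02] w 0.0513 gf 30.0
tool z [-2.3e-03  9.0e-04 -1.0e+00] yaw of y deg -11.1
units [0.004 0.018 0.123] tilt fix units [-0.023 -0.004  0.   ]
```

```bash
python3 -m handwheel '[{"dx":0,"dy":0.01,"dz":0.04,"wx":0,"wy":0,"wz":0,"fingers":0},{"dx":0,"dy":0.01,"dz":0.04,"wx":0,"wy":0,"wz":0,"fingers":0},{"dx":0,"dy":0,"dz":0.04,"wx":0,"wy":0,"wz":0,"fingers":0},{"dx":0,"dy":0,"dz":0.03,"wx":0,"wy":0,"wz":0,"fingers":0},{"dx":0,"dy":0,"dz":0,"wx":0,"wy":0,"wz":0,"fingers":0},{"dx":0,"dy":0,"dz":0,"wx":0,"wy":0,"wz":0,"fingers":0}]'>/dev/null; python3 go.py .515 -.2428 .034
```

```text
t 15.97 ee [ 0.5148 -0.2432  0.0341] j [-0.58  0.3   1.81 -0.    1.03 -0.38] F [-9.4  5.3 17.1] T [ 0.8   1.58 -0.02] w 0.0516 gf 30.0
tool z [-3.2e-03  8.0e-04 -1.0e+00] yaw of y deg -11.1
units [0.009 0.002 0.002] tilt fix units [-0.031 -0.002  0.   ]
```

```bash
python3 -m handwheel '[{"dx":0,"dy":0,"dz":0,"wx":0,"wy":0,"wz":0,"fingers":0},{"dx":0,"dy":0,"dz":0,"wx":0,"wy":0,"wz":0,"fingers":0},{"dx":0,"dy":0,"dz":0,"wx":0,"wy":0,"wz":0,"fingers":0},{"dx":0,"dy":0,"dz":0,"wx":0,"wy":0,"wz":0,"fingers":0}]'>/dev/null; python3 go.py; python3 -c '
from h import *
f=snap("side","s4",crop=(230,230,350,340),s=5)
f=snap("wrist","w4",crop=(140,170,400,360),s=3); d=f["z_map"]; v,u=np.mgrid[0:420,0:560]
P=np.stack([(u-f["cx"])/f["fx"]*d,(v-f["cy"])/f["fy"]*d,d],-1)@f["extrinsics"][:3,:3].T+f["extrinsics"][:3,3]
r=np.hypot(P[...,0]-.515,P[...,1]+.2428); 
for a,b in [(0,.01),(.014,.025)]:
  z=P[...,2][(r>a)&(r<b)&(d>0)]; h=np.histogram(z,np.arange(.02,.13,.004)); print([(round(e,3),n) for n,e in zip(*h) if n>20])'
```

```text
t 16.48 ee [ 0.5148 -0.2432  0.0341] j [-0.58  0.3   1.81 -0.    1.03 -0.38] F [-9.   3.7 16.2] T [0.71 1.63 0.02] w 0.0516 gf 30.0
tool z [-3.2e-03  8.0e-04 -1.0e+00] yaw of y deg -11.1
[(np.float64(0.08), np.int64(1229))]
[(np.float64(0.024), np.int64(31)), (np.float64(0.028), np.int64(90)), (np.float64(0.032), np.int64(61)), (np.float64(0.036), np.int64(68)), (np.float64(0.04), np.int64(76)), (np.float64(0.044), np.int64(76)), (np.float64(0.048), np.int64(77)), (np.float64(0.052), np.int64(99)), (np.float64(0.056), np.int64(177)), (np.float64(0.06), np.int64(1788)), (np.float64(0.064), np.int64(2001))]
```

View pics/s4.png

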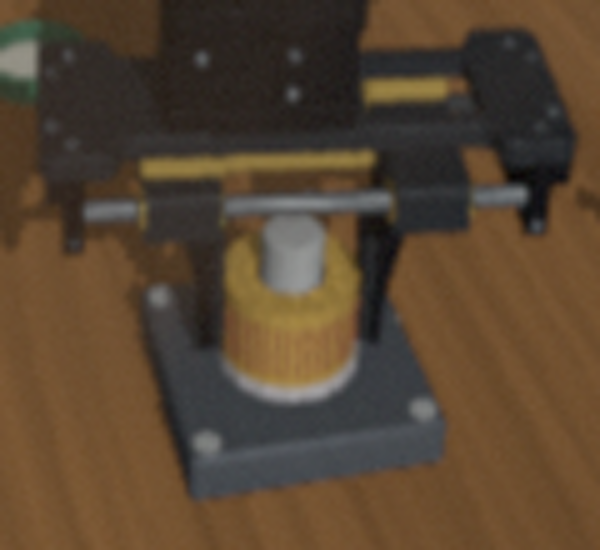

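The picture shows the fingers on the collar, which is sunk onto the plate, with about 18 mm of spindle standing clear at (292,250). The collar top measures 64 mm, so it is home. The push is steady at about 16 N.

```bash
python3 -c '
from workcell import manip
print(manip.job_done())'
```

```text
the job is handed in; nothing more can be done
None
```

The job is handed in at about 16.5 s, though `job_done()` returned no verdict: the tumbler stands mouth down and centred on the coaster, and the collar is keyed over the pin and held home at the stop with about 16 N of push.

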